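Latch the tool case shut

ROBOT

A 6-joint arm with a two-finger parallel gripper is mounted at the origin on the work surface. World frame = base frame: x ahead of the robot, y to its left, z up, the work surface at z = 0. Lengths are in mm, angles in rad, forces in N, time in s.
With the tool pointing down it reaches from about 350 to 875 mm from the base axis. Payload 4.2 kg.
Tool frame: the origin (TCP) lies at the very end of the fingers, on their centre line; the grasp point (between the pads) lies arm.grip_point_offset behind it (arm.grip_point_offset is the distance from the TCP to the grasp point, in mm); z points along the fingers, y is the line along which they close (so a half turn about z gives the same grasp; the last joint's range is limited). The gripper opens to 85 mm and grips with 20 to 120 N. Pads are 22 mm wide; open, the fingers measure 114 mm over their backs; the gripper's body (76 mm by 85 mm) begins 54 mm behind the grasp point. The pads swing forward as they close: fully open they stand 13 mm farther back than shut.
Start: joints at [-0.877, 0.385, 0.008, 0, -1.194, -0.259], TCP at [263.28, -566.818, 205.812] pointing down, gripper open.
Joint ranges: [-3.14, 3.14], [-1.21, 2.06], [-1.07, 1.41], [-3.16, 2.05], [-2.99, -0.16], [-3.1, 3.1]. Speed limits (rad/s): [2.79, 2.79, 3.14, 3.14, 3.14, 3.14].

INTERFACE

Orientations are given as a unit quaternion [x, y, z, w].
In Python, from bench import arm, cams, ticket gives the robot as it stands.
- The arm moves only by the tool servo_tool, never from a script. Its argument "commands" is a list that holds one entry, the list of rows, each a list of 7 numbers: the closure in counts, from 0 (fully open) to 255 (shut), then the shift along the tool's x, y, z in m, then the turn, a rotation vector about the tool's x, y, z in degrees. In form: [[[grip, x, y, z, ax, ay, az], ...]]. A call has 1 to 10 rows; each row shifts and turns the commanded pose from where the row before left it, along the tool's axes as they then stand; what a row does not reach is not made up. A row lasts 1/12 s, in which the tool goes at most 41.7 mm and 7.16 degrees, less where a joint would pass 70% of its speed; a pose out of reach is approached as far as the arm can. A call with a gripper value outside its range is refused whole. The fingers move at their own pace and stop on an object; the grip force is fixed at half the most. Time passes only in rows, so rows that do not move let the fingers close. It gives the time, the measured TCP pose, the force, the opening and the grip force at its end, in the units of the state.
- arm.read_state(): the state, without advancing time (a new reading comes with each control period).
- cams.get_image(name): name is "scene" or "top" or "wrist"; returns a dict with "frame" (400x640x3 uint8, blue, green, red), "K" (3x3 intrinsics, pixels), "T" (4x4, takes a point from camera to world coordinates). Camera axes: x right, y up, looking along -z (the intrinsics and any distortion apply to the point x, -y, -z); pixel columns grow to the right and rows downward; lengths in mm; the calibration is good to about 2 mm. A picture is of the moment at which its call begins. There is no depth.
- ticket.job_done(): hands the job in; it is judged then, once.
The state is a dict: "clock": time; "joints": joint angles; "joint_vel": joint speeds; "joint_efforts": joint torques, N m; "position": TCP position; "ee_rot": TCP orientation; "contact_force": force on the tool from outside, world axes, zero at the start; "wrist_torque": the same for the moment, N m; "gripper_width": finger opening in mm; "grasp_force": force on a finger pad.
Only numpy, scipy, OpenCV 4.12 (cv2) and the standard library are available. Lean on these libraries where they do the work, as an engineer would, in place of code of your own. Each camera call takes 0.05 s, during which the arm holds its last target. There are 200 camera calls.

TASK

One of the two latches on top of the black tool case is still undone: swing its steel loop over so that it hooks behind the keeper, then press the orange lever down over centre until it lies flat and the loop is drawn tight. Leave the tape measure, the jar and the screwdriver where they are.

Things in the scene. Friction and masses are not known exactly. Their poses are not given: they have to be found in the camera images.
- case: Black clamshell tool case, yellow trim, fixed, 210 (x) x 350 (y) x 130 mm high, seam along y on its flat top. Origin: bench level, on the seam, below the undone latch; it spans y -90 to 260. x: across the seam, lever to keeper; z up. Yaw within 0.6 rad of the bench's. On top: folded handle at y 85 (12 mm high), a shut latch at y 170 (21 mm high; leave it).
- lever_hinge (a point): Lever's hinge axis, which runs along the case's y: in the case frame x = -25, y = 0, 14 mm above the top. The lever is an orange plate 26 mm wide, 5 thick, from 10 to 70 mm from its hinge; when shut its upper face is 6.5 mm above the axis.
- lever (a joint): Lever angle, rad: 0 shut, flat, pointing to the case's -x; pi/2 upright; 1.85 open stop, leaning to the keeper. Starts at 1.5 to 1.75, stays where left (friction 0.035 N m). The loop clears the keeper nose with it at 1.45 or more. The last 0.6 rad pull the loop tight (a few N of push at 45 mm from the hinge); below about 0.15 it is over centre and snaps and stays shut.
- lever_tip (a point): Point near the lever's free end, 62 mm from its hinge.
- loop (a joint): Loop angle relative to the lever, rad. This minus the lever's value is the loop's rise e above level: 0 points to the case's +x, pi/2 straight up. It starts at e = 1.3 to 1.75, held by slight friction, its bar standing higher than the lever's end. Pushed to +x past about e = 1.2 it falls by its own weight and the bar drops to the case's top beyond the keeper (e about -0.4).
- loop_pin (a point): Pivot of the loop on the lever, 18 mm from the lever's hinge. The loop is a steel U of 50 g: two legs of 5.4 mm bar at y = -19 and +19 mm, 67 mm long from this pivot, joined by a cross bar; they straddle the lever and the keeper.
- loop_bar (a point): Middle of the loop's cross bar (6 mm thick, 44 long, along y). An orange tab 24 mm wide, 5 thick reaches 16 mm beyond it, away from the pivot. Hooked and tight, this point lies at keeper_seat.
- keeper_seat (a point): Where loop_bar lies when hooked: on the keeper's +x side, under its nose, 12 mm above the case's top, at x = 27, y = 0 in the case frame (keeper unloaded); axes as the case's. The keeper is a steel hook 24 mm wide (y), x 15 to 24 mm in the case frame, 21 mm high; the 4 mm thick nose at its top reaches to x = 30.
- keeper (a joint): How far the keeper is drawn to -x against its stiff spring (the case's seal), m: 0 unloaded, about 0.0025 with the latch shut.
- tape_measure: Yellow tape measure 66 x 36 x 62 mm high standing on the case's top near its +y end; origin at the centre of its underside. Leave alone.
- glue_jar: Jar with a red cap, 68 mm across, 85 high, on the bench; origin at the centre of its underside. Leave alone.
- screwdriver: Screwdriver lying on the bench; origin below its middle. Leave alone.

How it is judged:
By the outcome, as a careful person would: the job done as asked, in the order asked, and still so for the second after the job is handed in, with the robot touching nothing.
It also fails if it takes over 38 s, if anything falls off the work surface, if the arm or the gripper's body presses on something with over 40 N, if the wrist force passes 120 N, or if a joint passes its speed limit or range.

## Working session

There is one attempt and no reset: what is moved stays moved. The work goes in short steps, Python scripts to look and compute and a tool call to move; the robot and the scene stay as the last step left them, time stands still between calls to the robot, and variables do not carry over. Pictures are saved under pics/ and viewed, at most 10 in all, crops included, and the job is handed in when it is done.

Besides the shell and the picture viewer there is one more tool, called after "Emit:" in YAML: its name, and indented under it one key for each argument. servo_tool: Moves the arm, as the interface text tells. Its arguments: {"type":"object","properties":{"commands":{"type":"array","items":{"type":"array","items":{"type":"array","items":{"type":"number"}}}}},"required":["commands"]}

```bash
mkdir -p pics; ls; python3 - <<'E'
from bench import arm,cams
import cv2,numpy as np
s=arm.read_state()
for k in('clock','position','ee_rot','gripper_width'):print(k,s[k])
print(arm.grip_point_offset)
np.set_printoptions(precision=3,suppress=True)
for n in('scene','top','wrist'):
    d=cams.get_image(n);cv2.imwrite(f'pics/{n}0.png',d['frame']);print(n,d['K'],d['T'],[k for k in d])
E
```

```text
pics
clock 0.0
position [ 263.02118822 -566.23900335  204.72462763]
ee_rot [-2.15612795e-01  9.76478319e-01  1.06794293e-03 -2.72640163e-04]
gripper_width 85.43431122054743
18.700000000000003
scene [[470.81    0.    323.118]
 [  0.    470.81  204.193]
 [  0.      0.      1.   ]] [[   0.549   -0.537    0.641 1405.361]
 [   0.836    0.358   -0.416 -605.389]
 [  -0.006    0.764    0.645  984.336]
 [   0.       0.       0.       1.   ]] ['frame', 'K', 'T']
top [[416.249   0.    318.316]
 [  0.    416.249 203.95 ]
 [  0.      0.      1.   ]] [[  -0.02     0.992   -0.127  381.112]
 [  -1.      -0.02     0.006  -52.451]
 [   0.004    0.127    0.992 1371.492]
 [   0.       0.       0.       1.   ]] ['frame', 'K', 'T']
wrist [[300.475   0.    319.963]
 [  0.    300.475 203.79 ]
 [  0.      0.      1.   ]] [[  -0.42    -0.871   -0.255  199.327]
 [   0.907   -0.403   -0.12  -597.581]
 [   0.001   -0.282    0.959  371.695]
 [   0.       0.       0.       1.   ]] ['frame', 'K', 'T']
```

View pics/scene0.png

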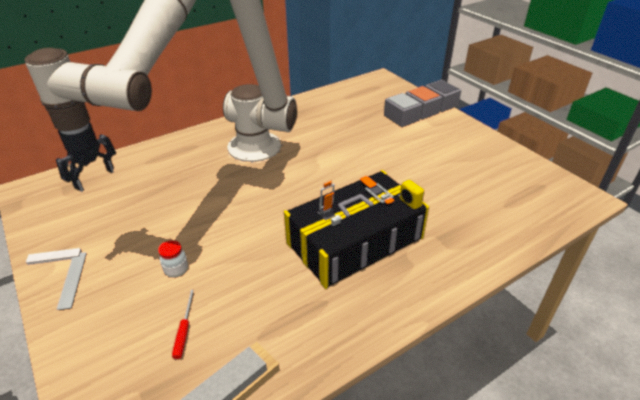

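View pics/top0.png

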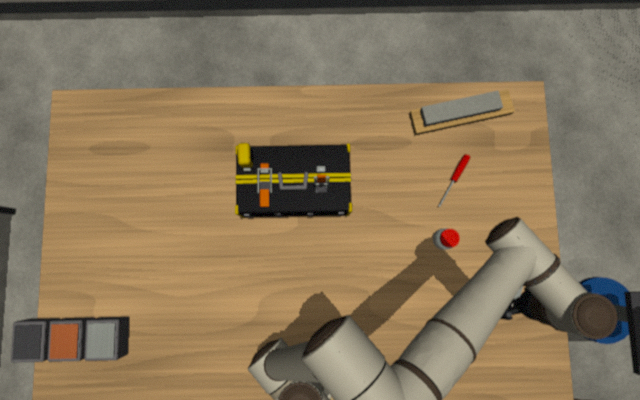

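The scene view shows the case with the undone latch (orange lever upright, about (327,195)). In the top view the case spans (236..351,145..217), with the undone latch at about (321,178), its keeper toward the top of the image (+x), and the shut latch at (264,185).

```bash
cat > h.py <<'E'
import numpy as np,cv2
def ray(d,u,v):
    K,T=d['K'],d['T'];r=np.array([(u-K[0,2])/K[0,0],-(v-K[1,2])/K[1,1],-1.]);return T[:3,3],T[:3,:3]@r
def plane(d,u,v,z):
    o,r=ray(d,u,v);return o+r*(z-o[2])/r[2]
def proj(d,p):
    T=d['T'];c=T[:3,:3].T@(np.asarray(p)-T[:3,3]);K=d['K'];return K[0,2]+K[0,0]*c[0]/-c[2],K[1,2]-K[1,1]*c[1]/-c[2]
def tri(l):
    A=np.zeros((3,3));b=np.zeros(3)
    for d,u,v in l:
        o,r=ray(d,u,v);r=r/np.linalg.norm(r);P=np.eye(3)-np.outer(r,r);A+=P;b+=P@o
    return np.linalg.solve(A,b)
E
python3 - <<'E'
from bench import arm,cams
from h import *
np.set_printoptions(precision=1,suppress=True)
t=cams.get_image('top');s=cams.get_image('scene')
f=t['frame'];h=cv2.cvtColor(f,cv2.COLOR_BGR2HSV)
y=cv2.inRange(h,(24,150,120),(35,255,255));y[:174]=0;y[184:]=0;y[:,:240]=0;y[:,348:]=0
v,u=np.nonzero(y);vx,vy,x0,y0=cv2.fitLine(np.c_[u,v].astype(np.float32),cv2.DIST_HUBER,0,.01,.01).ravel()
print('seam',vx,vy,x0,y0,len(u))
blk=cv2.inRange(h,(0,0,0),(180,255,60));blk[:130]=0;blk[230:]=0;blk[:,:225]=0;blk[:,365:]=0
p=np.c_[np.nonzero(cv2.morphologyEx(blk,cv2.MORPH_CLOSE,np.ones((9,9))))[::-1]];print('box',cv2.minAreaRect(p.astype(np.float32)))
for u in(236,351):
    print(plane(t,u,y0+vy/vx*(u-x0),130))
a=cv2.resize(f[140:222,230:356],None,fx=5.5,fy=5.5,interpolation=cv2.INTER_CUBIC)
b=cv2.resize(s['frame'][160:290,275:435],None,fx=4.5,fy=4.5,interpolation=cv2.INTER_CUBIC)
cv2.imwrite('pics/a.png',a);cv2.imwrite('pics/b.png',b)
E
```

```text
seam 0.999968 -0.00800382 289.46695 177.7836 629
box ((293.1183166503906, 180.94308471679688), (70.87455749511719, 113.16890716552734), 88.75463104248047)
[623.1 187.1 130. ]
[ 619.2 -161.3  130. ]
```

View pics/a.png

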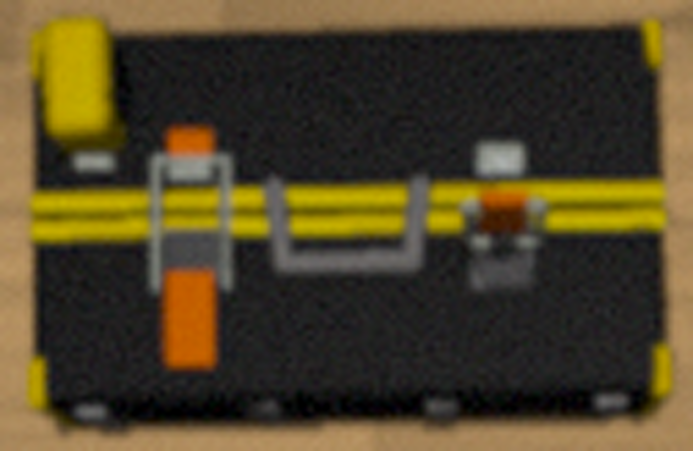

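View pics/b.png

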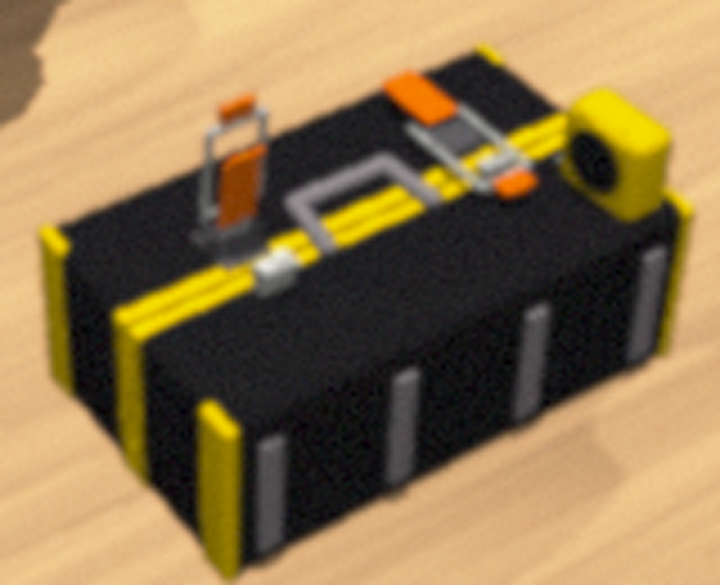

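The crops show the undone lever standing near upright at crop-a (503,213), the steel loop round it a bit higher, keeper at crop-a (500,158), seam centre at rows about 213. In crop b the loop tab is at (238,107) and the lever end at (245,150).

```bash
python3 - <<'E'
from bench import arm,cams
from h import *
np.set_printoptions(precision=1,suppress=True)
t=cams.get_image('top');s=cams.get_image('scene')
A=lambda x,y:(t,230+(x+.5)/5.5-.5,140+(y+.5)/5.5-.5)
B=lambda x,y:(s,275+(x+.5)/4.5-.5,160+(y+.5)/4.5-.5)
print('keeper',plane(*A(500,158),151),plane(*B(275,265),150),tri([A(500,158),B(275,265)]))
print('shut lever far end',plane(*A(190,368),150.5),'tab',plane(*A(190,128),142))
print('tab b on x plane')
o,r=ray(*B(238,107));print([o+r*(X-o[0])/r[0] for X in(590,600,610,620)])
o,r=ray(*B(245,148));print('lever end',[o+r*(X-o[0])/r[0] for X in(590,600,610)])
for X in (0,):
  c=np.array([620.2,-71.6,0]);ex=np.array([1,-.011,0]);
  for n,x,z in(('hinge',-25,144),('seat',27,142)):print(n,c+ex*x+[0,0,z])
m=arm.read_state();print(m['joints'])
from scipy.spatial.transform import Rotation as R
print(R.from_quat(m['ee_rot']).as_matrix())
E
```

```text
keeper [644.2 -69.1 151. ] [644.6 -71.4 150. ] [644.1 -69.9 149.1]
shut lever far end [532.6  99.7 150.5] tab [666.2 100.3 142. ]
tab b on x plane
[array([590. , -61.1, 228. ]), array([600. , -67.8, 237.3]), array([610. , -74.4, 246.6]), array([620. , -81.1, 255.8])]
lever end [array([590. , -56.1, 195.1]), array([600. , -62.8, 204.8]), array([610. , -69.6, 214.4])]
hinge [595.2 -71.3 144. ]
seat [647.2 -71.9 142. ]
[-0.9  0.4  0.  -0.  -1.2 -0.3]
[[-0.9 -0.4 -0. ]
 [-0.4  0.9  0. ]
 [ 0.   0.  -1. ]]
```

Emit:
servo_tool:
  commands:
    - [[255,0,0,-0.006,0,0,-6.5],[255,0,0,-0.006,0,0,-6.5],[255,0,0,-0.006,0,0,-6.5],[255,0,0,-0.006,0,0,-6.5],[255,0,0,-0.006,0,0,-6.5],[255,0,0,-0.006,0,0,-6.5],[255,0,0,-0.006,0,0,-6.5],[255,0,0,-0.006,0,0,-6.5],[255,0,0,-0.006,0,0,-6.5],[255,0,0,-0.006,0,0,-6.5]]

```text
clock: 1.18
position: [263.3, -566.7, 266.0]
ee_rot: [0.709, -0.706, -0.0, -0.0]
contact_force: [0.4, -0.4, 0.2]
gripper_width: 0.2
grasp_force: 0.0
```

Emit:
servo_tool:
  commands:
    - [[255,-0.025,-0.015,0,0,0,0],[255,-0.025,-0.015,0,0,0,0],[255,-0.025,-0.015,0,0,0,0],[255,-0.025,-0.015,0,0,0,0],[255,-0.025,-0.015,0,0,0,0],[255,-0.025,-0.015,0,0,0,0],[255,-0.025,-0.015,0,0,0,0],[255,-0.025,-0.015,0,0,0,0],[255,-0.025,-0.015,0,0,0,0],[255,0,0,0,0,0,0]]

```text
clock: 2.02
position: [400.5, -338.9, 266.1]
ee_rot: [0.708, -0.706, 0.0, -0.001]
contact_force: [-0.4, 0.3, -0.2]
gripper_width: -0.2
grasp_force: 0.0
```

Emit:
servo_tool:
  commands:
    - [[255,-0.03,-0.018,0,0,0,0],[255,-0.03,-0.018,0,0,0,0],[255,-0.03,-0.018,0,0,0,0],[255,-0.03,-0.018,0,0,0,0],[255,-0.03,-0.018,0,0,0,0],[255,-0.03,-0.018,0,0,0,0],[255,-0.03,-0.018,0,0,0,0],[255,-0.03,-0.018,0,0,0,0],[255,-0.03,-0.018,0,0,0,0],[255,0,0,0,0,0,0]]

```text
clock: 2.85
position: [563.6, -68.3, 265.0]
ee_rot: [0.708, -0.706, 0.0, -0.0]
contact_force: [0.2, -1.0, -1.4]
gripper_width: 0.1
grasp_force: 0.0
```

```bash
python3 - <<'E'
from bench import arm,cams
from h import *
np.set_printoptions(precision=1,suppress=True)
w=cams.get_image('wrist');s=cams.get_image('scene')
print(w['T'],proj(w,arm.read_state()['position']),proj(w,[597,-70,144]),proj(w,[605,-70,212]))
cv2.imwrite('pics/w1.png',w['frame']);
a=cv2.resize(s['frame'][130:230,270:390],None,fx=4,fy=4,interpolation=cv2.INTER_CUBIC)
f=np.zeros((400,1120,3),np.uint8);f[:,:640]=w['frame'];f[:,640:]=a
cv2.imwrite('pics/c1.png',cv2.resize(f,None,fx=.714,fy=.714,interpolation=cv2.INTER_AREA))
E
```

```text
[[  -1.     0.     0.   565.1]
 [  -0.    -1.    -0.3 -141. ]
 [  -0.    -0.3    1.   431.9]
 [   0.     0.     0.     1. ]] (np.float64(326.0317642980267), np.float64(236.84676639345966)) (np.float64(287.49322412698564), np.float64(190.28396279027794)) (np.float64(267.8971050522256), np.float64(211.44719737833984))
```

View pics/c1.png

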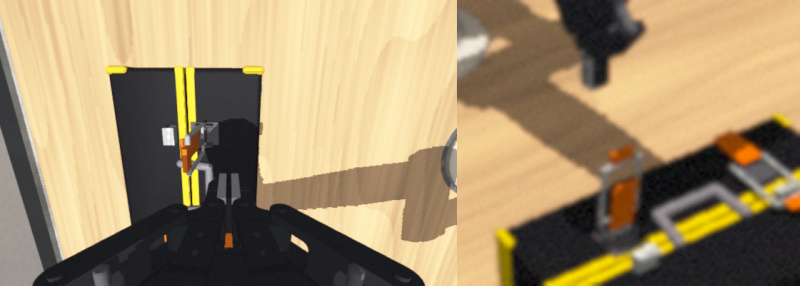

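The wrist view (left) shows the lever end at about full-res (266,210), matching my prediction; the fingers are on its -x side. Next I descend to z = 223, above the lever's end, and push the loop to +x.

Emit:
servo_tool:
  commands:
    - [[255,0.002,0,0.012,0,0,0],[255,0,0,0.015,0,0,0],[255,0,0,0.015,0,0,0],[255,0,-0.006,0,0,0,0],[255,0,-0.006,0,0,0,0],[255,0,-0.006,0,0,0,0],[255,0,-0.006,0,0,0,0],[255,0,-0.006,0,0,0,0],[255,0,-0.005,0,0,0,0],[255,0,0,0,0,0,0]]

```text
clock: 3.78
position: [597.2, -74.3, 223.8]
ee_rot: [-0.707, 0.708, -0.0, 0.0]
contact_force: [0.4, -0.8, 0.4]
gripper_width: 0.3
grasp_force: 0.0
```

Emit:
servo_tool:
  commands:
    - [[255,0,-0.005,0,0,0,0],[255,0,-0.005,0,0,0,0],[255,0,-0.005,0,0,0,0],[255,0,-0.005,0,0,0,0],[255,0,-0.005,0,0,0,0],[255,0,0,0,0,0,0],[255,0,0,0,0,0,0]]

```text
clock: 4.37
position: [621.2, -74.3, 223.5]
ee_rot: [-0.707, 0.708, 0.0, -0.0]
contact_force: [-0.4, -0.1, 0.4]
gripper_width: -0.1
grasp_force: 0.0
```

```bash
python3 - <<'E'
from bench import arm,cams
from h import *
np.set_printoptions(precision=1,suppress=True)
w=cams.get_image('wrist');s=cams.get_image('scene')
a=cv2.resize(s['frame'][130:230,270:390],None,fx=4,fy=4,interpolation=cv2.INTER_CUBIC)
f=np.zeros((400,1120,3),np.uint8);f[:,:640]=w['frame'];f[:,640:]=a
cv2.imwrite('pics/c2.png',cv2.resize(f,None,fx=.714,fy=.714,interpolation=cv2.INTER_AREA))
E
```

```text
(no output)
```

View pics/c2.png

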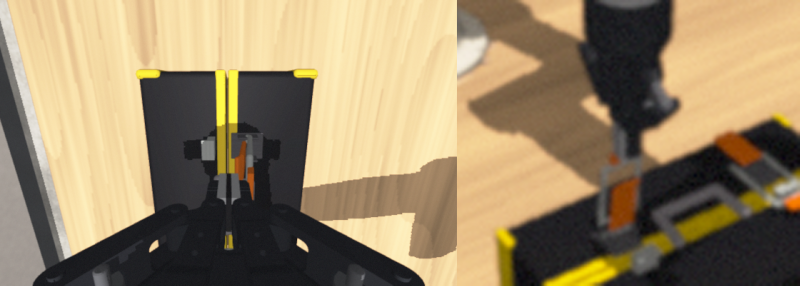

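The wrist view shows two orange pieces, at about (237,158) and (252,180), so it is unclear whether the loop has moved. I'll measure the orange blobs and view a zoomed crop.

```bash
python3 - <<'E'
from bench import arm,cams
from h import *
np.set_printoptions(precision=1,suppress=True)
w=cams.get_image('wrist');s=cams.get_image('scene')
for n,d in(('w',w),('s',s)):
    h=cv2.cvtColor(d['frame'],cv2.COLOR_BGR2HSV);m=cv2.inRange(h,(3,150,70),(16,255,255))
    _,_,st,c=cv2.connectedComponentsWithStats(m)
    for q,e in zip(st[1:],c[1:]):
        if q[4]>8 and (n=='w' or (270<e[0]<400 and 130<e[1]<230)):print(n,q,e)
for p in([597,-71,144],[615,-71,211],[603,-71,240],[621,-74,223]):print(p,proj(w,p),proj(s,p))
a=cv2.resize(s['frame'][160:225,300:355],None,fx=8,fy=8,interpolation=cv2.INTER_CUBIC)
b=cv2.resize(w['frame'][170:300,280:400],None,fx=4,fy=4,interpolation=cv2.INTER_CUBIC)
f=np.zeros((520,800,3),np.uint8);f[:,:440]=a;f[:,440:]=b[:,:360]
cv2.imwrite('pics/c3.png',f)
E
```

```text
w [328 198  16  55 540] [336.8 226.5]
w [346 234  10  45 277] [350.7 250.8]
s [360 176  17  12 119] [367.9 181.4]
s [323 192  11  18 136] [327.6 200.7]
s [385 198  10   6  49] [389.4 200.6]
[597, -71, 144] (np.float64(349.2842723007906), np.float64(207.58116963066922)) (np.float64(325.9030114970712), np.float64(210.37139218051254))
[615, -71, 211] (np.float64(331.1698144321972), np.float64(238.22372894057574)) (np.float64(329.66178813297245), np.float64(194.72062654525593))
[603, -71, 240] (np.float64(354.8220299966194), np.float64(258.7590118570522)) (np.float64(327.1014993381799), np.float64(183.57013845937308))
[621, -74, 223] (np.float64(321.9951787245333), np.float64(241.4350141143466)) (np.float64(330.0083612270852), np.float64(192.7317517420405))
```

View pics/c3.png

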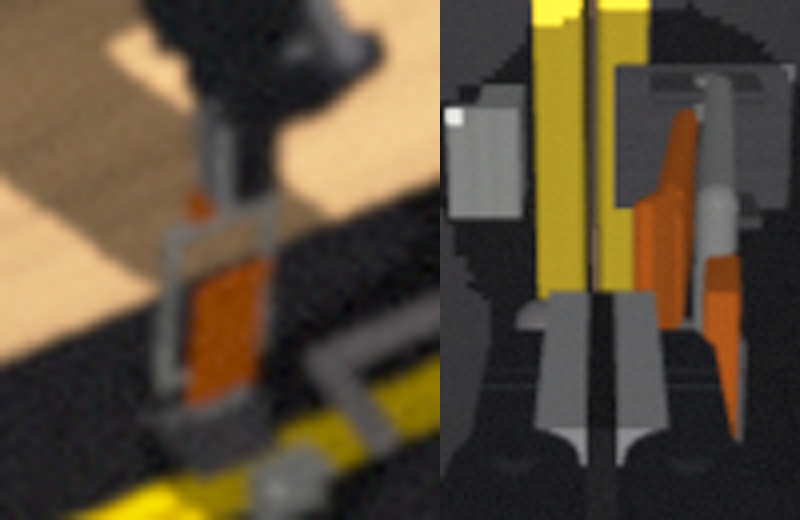

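The crop shows the loop still standing, on the -x side of the fingers: its tab is at crop (722,350), right of the fingertips at (600,290). So the push missed. I'll lift, go back and check from the -x side before pushing again.

Emit:
servo_tool:
  commands:
    - [[255,0,0,-0.02,0,0,0],[255,0,0,-0.02,0,0,0],[255,0,0,0,0,0,0],[255,0,0,0,0,0,0],[255,-0.003,0.02,0,0,0,0],[255,0,0.02,0,0,0,0],[255,0,0.02,0,0,0,0],[255,0,0,0,0,0,0],[255,0,0,0,0,0,0]]

```text
clock: 5.32
position: [560.0, -71.3, 263.6]
ee_rot: [-0.707, 0.708, 0.0, -0.0]
contact_force: [-0.4, 0.4, 0.2]
gripper_width: 0.1
grasp_force: 0.0
```

Emit:
servo_tool:
  commands:
    - [[255,0,0,0.02,0,0,0],[255,0,0,0.02,0,0,0],[255,0,0,0,0,0,0],[255,0,0,0,0,0,0]]

```text
clock: 5.65
position: [560.9, -71.4, 222.5]
ee_rot: [-0.707, 0.708, 0.001, -0.001]
contact_force: [0.2, 0.1, 0.7]
gripper_width: 0.3
grasp_force: 0.0
```

```bash
cat > look.py <<'E'
import sys
from bench import arm,cams
from h import *
np.set_printoptions(precision=1,suppress=True)
w=cams.get_image('wrist');s=cams.get_image('scene');t=cams.get_image('top')
for n,d,lo in(('w',w,150),('s',s,130),('t',t,130)):
    h=cv2.cvtColor(d['frame'],cv2.COLOR_BGR2HSV);m=cv2.inRange(h,(3,lo,60),(16,255,255))
    _,_,st,c=cv2.connectedComponentsWithStats(m)
    for q,e in zip(st[1:],c[1:]):
        if q[4]>8 and (n=='w' or n=='s' and 270<e[0]<400 and 130<e[1]<230 or n=='t' and 235<e[0]<352 and 140<e[1]<220):print(n,q,e)
a=cv2.resize(s['frame'][160:225,300:355],None,fx=8,fy=8,interpolation=cv2.INTER_CUBIC)
b=cv2.resize(w['frame'][150:280,210:400],None,fx=4,fy=4,interpolation=cv2.INTER_CUBIC)[:,:760]
f=np.zeros((520,1200,3),np.uint8);f[:,:440]=a;f[:,440:]=b
cv2.imwrite(sys.argv[1],cv2.resize(f,None,fx=.66,fy=.66,interpolation=cv2.INTER_AREA))
E
python3 look.py pics/d1.png
```

```text
w [ 232  198   39   82 1355] [247.8 240. ]
s [360 176  17  12 132] [368.  181.3]
s [323 180   9   7  46] [327.1 183.2]
s [323 192  12  19 153] [327.8 200.5]
s [385 198  10   6  50] [389.4 200.6]
```

View pics/d1.png

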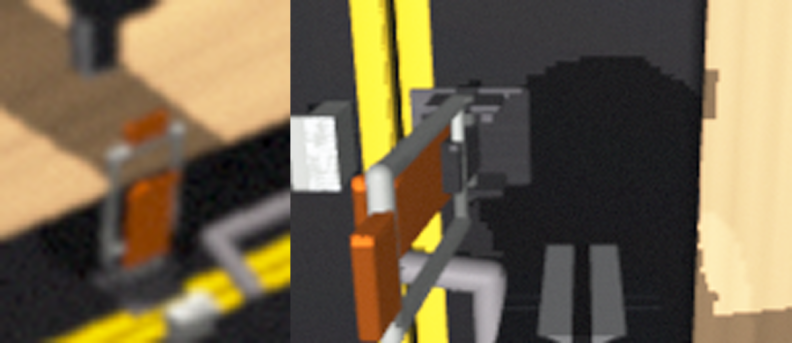

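The loop stands at e ≈ 1.55, with its bar corners at about wrist px (244,218) and (250,277), so x ≈ 602. The fingers are clear on its -x side. I'll push more slowly and watch the force.

Emit:
servo_tool:
  commands:
    - [[255,0,-0.008,0.001,0,0,0],[255,0,-0.008,0.001,0,0,0],[255,0,-0.008,0,0,0,0],[255,0,-0.006,0,0,0,0],[255,0,0,0,0,0,0]]

```text
clock: 6.22
position: [592.5, -71.3, 221.4]
ee_rot: [-0.707, 0.708, -0.0, -0.0]
contact_force: [0.7, -0.3, -0.1]
gripper_width: 0.2
grasp_force: 0.0
```

Emit:
servo_tool:
  commands:
    - [[255,0,-0.004,0,0,0,0],[255,0,-0.004,0,0,0,0],[255,0,-0.004,0,0,0,0]]

```text
clock: 6.47
position: [603.3, -71.4, 221.9]
ee_rot: [-0.707, 0.708, -0.0, -0.0]
contact_force: [-0.1, 0.9, -0.0]
gripper_width: -0.1
grasp_force: 0.0
```

```bash
python3 look.py pics/d2.png
```

```text
w [300 195  24  58 615] [309.6 228.2]
s [360 176  17  12 131] [367.8 181.4]
s [323 181   9   7  33] [327.1 184.3]
s [323 192  11  19 151] [327.8 200.7]
s [385 198  10   7  51] [389.4 200.7]
```

```bash
python3 - <<'E'
from bench import arm,cams
from h import *
np.set_printoptions(precision=1,suppress=True)
w=cams.get_image('wrist');s=cams.get_image('scene')
p=arm.read_state()['position'];print(p,proj(w,p),proj(s,p),w['T'][:3,3])
print('d1 shift: tip at scene (319,172) with TCP (561,-71,222):',proj(s,[561,-71,222]),proj(s,[561,-71,235]))
for z in (222,230,237,245):print(z,plane(s,319,172,z),plane(s,329.5,186,z))
np.save('w.npy',w['frame'])
a=cv2.resize(s['frame'][150:215,300:355],None,fx=8,fy=8,interpolation=cv2.INTER_CUBIC)
b=cv2.resize(w['frame'][170:300,250:370],None,fx=4,fy=4,interpolation=cv2.INTER_CUBIC)
f=np.zeros((520,800,3),np.uint8);f[:,:440]=a;f[:,440:]=b[:,:360]
for x,y in(((proj(s,p)[0]-300)*8,(proj(s,p)[1]-150)*8),):cv2.circle(f,(int(x),int(y)),4,(0,255,0),-1)
cv2.imwrite('pics/e1.png',f)
E
```

```text
[602.9 -71.4 221.8] (np.float64(322.6752464360553), np.float64(241.39236357499937)) (np.float64(326.97358303985015), np.float64(189.12294184101685)) [ 604.5 -143.9  388.5]
d1 shift: tip at scene (319,172) with TCP (561,-71,222): (np.float64(318.36660358190613), np.float64(180.90917357325813)) (np.float64(318.30458041108153), np.float64(177.00217751901886))
222 [528.3 -47.8 222. ] [595.8 -58.6 222. ]
230 [537.5 -53.7 230. ] [604.3 -64.4 230. ]
237 [545.6 -58.8 237. ] [611.7 -69.4 237. ]
245 [554.8 -64.6 245. ] [620.2 -75.1 245. ]
```

View pics/e1.png

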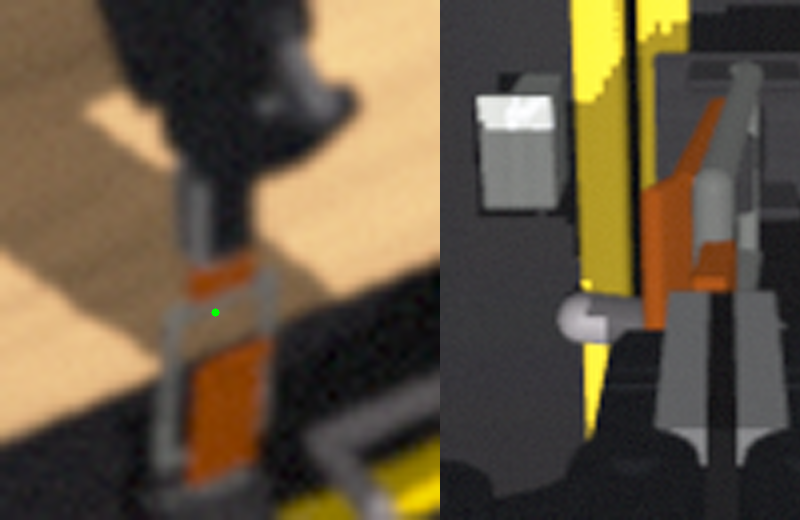

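The e1 crop (left) shows the fingertips ending at about (215,255), while the reported TCP projects to the green dot at (215,312). So the real tips sit about 22 mm above the reported TCP and only brushed over the tab. I'll back off, go 15 mm lower and push again.

Emit:
servo_tool:
  commands:
    - [[255,0,0.015,-0.002,0,0,0],[255,0,0.015,0,0,0,0],[255,0,0,0,0,0,0],[255,0,0,0.009,0,0,0],[255,0,0,0.009,0,0,0],[255,0,0,0,0,0,0],[255,0,-0.007,0,0,0,0],[255,0,-0.007,0,0,0,0],[255,0,-0.007,0,0,0,0],[255,0,0,0,0,0,0]]

```text
clock: 7.55
position: [596.0, -71.3, 205.5]
ee_rot: [-0.707, 0.708, -0.0, 0.0]
contact_force: [0.3, -0.2, 0.8]
gripper_width: -0.4
grasp_force: 0.0
```

```bash
python3 look.py pics/d3.png
```

```text
w [ 275  206   39   86 1238] [292.1 248.7]
s [360 176  17  12 130] [367.9 181.4]
s [325 183  10   7  44] [329.3 185.9]
s [323 192  11  19 144] [327.7 200.8]
s [385 198  10   7  51] [389.4 200.7]
```

Emit:
servo_tool:
  commands:
    - [[255,0,-0.005,0,0,0,0],[255,0,-0.005,0,0,0,0],[255,0,-0.005,0,0,0,0],[255,0,-0.005,0,0,0,0],[255,0,-0.005,0,0,0,0],[255,0,0,0,0,0,0]]

```text
clock: 8.2
position: [620.1, -71.3, 205.5]
ee_rot: [-0.707, 0.708, -0.0, 0.0]
contact_force: [0.5, -0.1, 0.5]
gripper_width: 0.2
grasp_force: 0.0
```

```bash
python3 look.py pics/d4.png
```

```text
w [328 201  17  52 554] [337.4 228.6]
w [ 247  226   28   45 1017] [260.4 247.1]
s [360 176  17  12 131] [367.8 181.4]
s [323 192  12  17 146] [328.1 200. ]
s [385 198  10   6  50] [389.4 200.6]
s [336 207  10   6  35] [340.1 209. ]
```

The tab moved from scene row 186 to 209, so the loop has probably fallen. I'll check where it lies.

```bash
python3 - <<'E'
from bench import arm,cams
from h import *
np.set_printoptions(precision=1,suppress=True)
w=cams.get_image('wrist');s=cams.get_image('scene')
print(tri([(w,260.4,247.1),(s,340.1,209.0)]),plane(s,340.1,209,134),plane(w,260.4,247.1,134))
print(proj(s,[671,-71,133]),proj(w,[671,-71,133]))
print('lever',plane(w,337.4,228.6,190))
E
```

```text
[658.4 -64.8 192.2] [604.4 -28.8 134. ] [671.8 -35.  134. ]
(np.float64(341.42657177237595), np.float64(228.80500304150212)) (np.float64(259.03686369059267), np.float64(206.8809170200286))
lever [609.  -73.5 190. ]
```

```bash
python3 look.py pics/d5.png
```

```text
w [250 193  17  31 441] [258.6 207.8]
w [326 200  18  53 557] [335.8 227.7]
s [360 176  17  12 129] [367.9 181.4]
s [323 192  11  19 148] [327.8 200.6]
s [385 198  10   6  50] [389.4 200.6]
s [336 224  11   9  66] [340.9 227.9]
```

The loop now lies beyond the keeper: the tab is at scene (341,228) and wrist (259,208), as predicted. Next I go down on the +x side of the lever and push it over along its arc, with the tips at radius ~48 mm.

Emit:
servo_tool:
  commands:
    - [[255,0,-0.012,0,0,0,0],[255,0,0,0,0,0,0],[255,0,0,0.018,0,0,0],[255,0,0,0.018,0,0,0],[255,0,0,0,0,0,0],[255,0,0.008,0,0,0,0],[255,0,0.007,0,0,0,0],[255,0,0,0,0,0,0]]

```text
clock: 9.27
position: [615.1, -71.4, 171.4]
ee_rot: [-0.707, 0.708, -0.0, 0.001]
contact_force: [-1.0, 1.0, -0.2]
gripper_width: 0.2
grasp_force: 0.0
```

Emit:
servo_tool:
  commands:
    - [[255,0,0.005,0,0,0,0],[255,0,0.005,0,0,0,0],[255,0,0.005,0,0,0,0],[255,0,0.005,0.001,0,0,0],[255,0,0.005,0.001,0,0,0],[255,0,0.004,0.001,0,0,0],[255,0,0.004,0.002,0,0,0],[255,0,0.004,0.002,0,0,0],[255,0,0.004,0.002,0,0,0],[255,0,0,0,0,0,0]]

```text
clock: 10.1
position: [574.5, -71.2, 160.5]
ee_rot: [-0.707, 0.708, 0.0, -0.0]
contact_force: [1.3, 1.0, 0.2]
gripper_width: 0.2
grasp_force: 0.2
```

```bash
python3 look.py pics/d6.png; python3 - <<'E'
from bench import cams
from h import *
s=cams.get_image('scene')
for th in(1.0,.8,.6):
  print(th,proj(s,[596.5-40*np.cos(th),-70.5,144+40*np.sin(th)]))
for x,z in((668,135),(660,138)):print(proj(s,[x,-71,z]))
E
```

```text
w [187 210  19  35 356] [193.6 224.4]
w [ 286  220   76   69 1627] [322.2 245.1]
s [360 176  17  12 130] [367.9 181.4]
s [313 187  16  22 158] [321.4 199.2]
s [385 198  10   7  50] [389.3 200.6]
s [334 221  11   9  69] [338.6 225.1]
1.0 (np.float64(321.51221166929275), np.float64(196.4658671812972))
0.8 (np.float64(320.27060303604264), np.float64(196.6695534084))
0.6 (np.float64(319.26834262780335), np.float64(197.40780806413602))
(np.float64(340.7883124461074), np.float64(227.60391081285374))
(np.float64(339.07555766206434), np.float64(225.05613218429994))
```

The lever is now at about 0.9 and the loop is being drawn in (tab at scene (338.6,225), close to its final place). I continue along the arc.

Emit:
servo_tool:
  commands:
    - [[255,0,0.003,0.003,0,0,0],[255,0,0.003,0.003,0,0,0],[255,0,0.003,0.004,0,0,0],[255,0,0.002,0.004,0,0,0],[255,0,0.002,0.004,0,0,0],[255,0,0.002,0.004,0,0,0],[255,0,0,0,0,0,0]]

```text
clock: 10.88
position: [558.5, -71.2, 137.1]
ee_rot: [-0.706, 0.708, 0.001, -0.001]
contact_force: [-0.6, -0.1, 0.1]
gripper_width: 0.2
grasp_force: 0.0
```

Emit:
servo_tool:
  commands:
    - [[255,0,0.001,0.004,0,0,0],[255,0,0.001,0.004,0,0,0],[255,0,0,0,0,0,0]]

```text
clock: 11.13
position: [557.1, -71.2, 129.5]
ee_rot: [-0.706, 0.708, 0.001, -0.001]
contact_force: [0.7, 0.4, -0.0]
gripper_width: 0.2
grasp_force: 0.0
```

```bash
python3 look.py pics/d7.png
```

```text
w [131 228  26  41 472] [140.8 243.6]
w [ 262  234  114   48 3213] [318.9 251.9]
s [360 176  17  12 134] [368.  181.5]
s [309 195  19  14 125] [318.5 202.5]
s [385 198  10   6  50] [389.4 200.6]
s [334 221  11   8  61] [338.6 224.2]
t [260 163  10   5  47] [264.2 165.1]
```

Emit:
servo_tool:
  commands:
    - [[255,0,0.001,0.003,0,0,0],[255,0,0,0.003,0,0,0],[255,0,0,0,0,0,0]]

```text
clock: 11.53
position: [557.3, -71.2, 125.1]
ee_rot: [-0.707, 0.708, -0.0, 0.0]
contact_force: [0.3, 0.2, 0.2]
gripper_width: 0.3
grasp_force: 0.4
```

Emit:
servo_tool:
  commands:
    - [[255,0,0,0.003,0,0,0],[255,0,0,0,0,0,0]]

```text
clock: 11.7
position: [557.4, -71.3, 124.9]
ee_rot: [-0.707, 0.707, -0.001, 0.0]
contact_force: [-5.5, 2.6, 15.6]
gripper_width: 0.1
grasp_force: 7.7
```

```bash
python3 look.py pics/d8.png;  python3 - <<'E'
from bench import cams
from h import *
s=cams.get_image('scene')
for th in(.6,.4,.2,0):
  print(th,[proj(s,[596.5-r*np.cos(th)+6.5*np.sin(th),-70.5,144+r*np.sin(th)+6.5*np.cos(th)]) for r in (10,40,70)])
E
```

```text
w [127 231  26  42 479] [136.6 246.7]
w [ 261  237  117   49 3193] [319.5 255.9]
s [360 176  17  12 136] [368.  181.4]
s [309 195  19  14 111] [318.7 202.8]
s [385 198  10   6  50] [389.4 200.6]
s [334 221  11   8  61] [338.5 224.1]
t [260 163  10   5  46] [264.1 165. ]
0.6 [(np.float64(325.0118836404075), np.float64(206.22189741745458)), (np.float64(319.97827699563976), np.float64(196.59610809441253)), (np.float64(314.9832003280423), np.float64(187.04399982534167))]
0.4 [(np.float64(324.5881080833957), np.float64(206.12257237605277)), (np.float64(319.0150886299255), np.float64(197.4464851463784)), (np.float64(313.52912366838837), np.float64(188.90592451445795))]
0.2 [(np.float64(324.2201949878604), np.float64(206.18630705393215)), (np.float64(318.3359395743586), np.float64(198.79023645554986)), (np.float64(312.58602576523344), np.float64(191.56302324360755))]
0 [(np.float64(323.92253257137014), np.float64(206.40975142798672)), (np.float64(317.9624810080366), np.float64(200.56780420194815)), (np.float64(312.17548748950344), np.float64(194.8954857037858))]
```

15.6 N with no further travel means the lever is on its stop. I lift away and verify.

Emit:
servo_tool:
  commands:
    - [[255,0,0,-0.01,0,0,0],[255,0,0,-0.02,0,0,0],[255,0,0,-0.03,0,0,0],[255,0,0,-0.03,0,0,0],[255,0,0.02,-0.02,0,0,0],[255,0,0.03,0,0,0,0],[255,0.03,0.03,0,0,0,0],[255,0.03,0.03,0,0,0,0],[255,0.03,0,0,0,0,0],[255,0,0,0,0,0,0]]

```text
clock: 12.73
position: [446.4, -163.0, 232.3]
ee_rot: [-0.705, 0.709, -0.001, 0.0]
contact_force: [0.6, -1.1, 1.0]
gripper_width: 0.2
grasp_force: 0.0
```

```bash
python3 look.py pics/d9.png;  python3 - <<'E'
from bench import cams
from h import *
s=cams.get_image('scene');t=cams.get_image('top')
a=cv2.resize(s['frame'][165:240,295:405],None,fx=7,fy=7,interpolation=cv2.INTER_CUBIC)
cv2.imwrite('pics/f.png',a)
o=np.array([621.5,-70.5,0])
for y in(0,170):print(y,[proj(s,o+[x+.011*y,y,z]) for x,z in((-65,150.5),(-95,150.5),(40,142))])
E
```

```text
w [ 99 278  15  24 143] [104.9 285.2]
w [ 171  283   64   26 1202] [198.2 293.5]
s [359 175  18  13 146] [367.8 181.1]
s [308 192  20  17 201] [317.4 200.3]
s [385 198  10   7  50] [389.3 200.6]
s [334 221  11   7  60] [338.6 224.2]
t [260 163  10   5  47] [264.2 165. ]
t [316 163  10   4  38] [320.5 164.6]
t [317 187  10  17 155] [321.4 195.5]
t [259 189  11  16 159] [264.  196.3]
0 [(np.float64(317.9624810080366), np.float64(200.56780420194815)), (np.float64(312.17548748950344), np.float64(194.8954857037858)), (np.float64(339.57955719615177), np.float64(224.19128138968892))]
170 [(np.float64(367.24629863960445), np.float64(180.22195032788537)), (np.float64(361.06859990334686), np.float64(175.11359863048554)), (np.float64(390.03702993223806), np.float64(201.63478053185395))]
```

View pics/f.png

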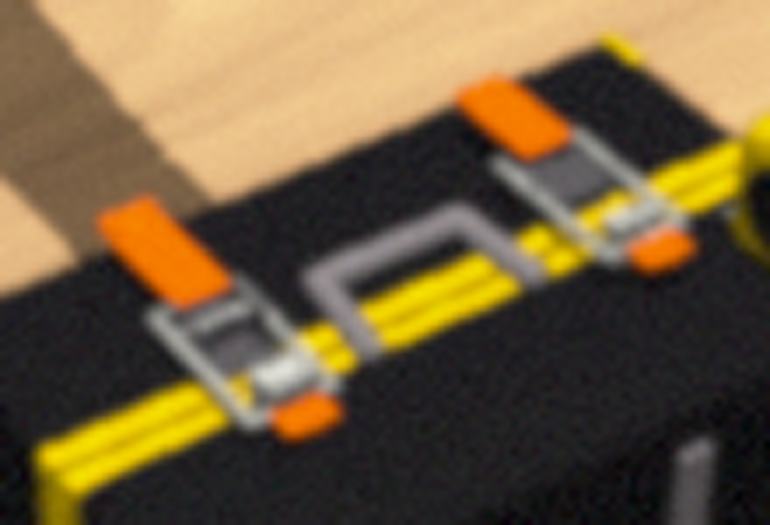

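The last picture shows the near latch flat like the other one. The lever's far end is at px (312.8,194.5) against (312.2,194.9) predicted for shut, and the tab is at (338.6,224.2) against (339.6,224.2) predicted for seated. The arm is clear.

```bash
python3 -c "
from bench import ticket;print(ticket.job_done())"
```

```text
the job is handed in; nothing more can be done
None
```

The undone latch is shut: its loop is hooked behind the keeper and its lever lies flat, both matching their predicted shut positions in the last pictures; I handed the job in at about 13 s with the arm clear, never went near the tape measure, jar or screwdriver, and the first push at the loop passed over it without contact.

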